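Lay the rubbing stone on its board

TASK

The glass-rubbing stone stands on end on its wooden board. By pushing only, tip it over towards the board's metal stop so that it lies flat on the board with its abrasive face up, and push it along until its end sits squarely against the stop. Do not lift or carry the stone, leave the bowl, jar and tumbler alone.

Things in the scene. Friction and masses are not known exactly. Their poses are not given: they have to be found in the camera images.
- stone: Loose rubbing stone 45 x 60 x 130 mm, 0.55-0.9 kg: grey abrasive on an aluminium plate. Origin at the block's centre. z = 130 mm length (upright at start, centre 73 mm up); y = 60 mm width; x = 45 mm thickness, +x the plate (faces the stop within 0.2 rad at start), -x the abrasive. Pushed 110 mm above the bench it tips, falls past 0.35 rad, lands short of the stop; sliding it takes up to 10 N.
- board: Wooden board fixed to the bench, 270 x 150 mm, 8 mm thick, at any heading. Origin at the centre of its underside, at bench height; x along its length, towards the stop; y across; z up. The stop is an aluminium bar across the board near its +x end, 120 mm long in y, 18 mm thick, its top 26 mm above the bench.
- stop_face (a point): Middle of the foot of the stop's face, the one that looks to the board's -x, on the board's upper surface (120 mm in x and 8 mm up from the board's origin); axes as the board's. The stone's end must come against this face.
- bowl: Bystander: open teal glass bowl, 90 mm across, 50 mm high, beside the board, 165 mm or more to its +y side from its centre line. Origin at the centre of its underside, z up.
- jar: Bystander: closed amber glass jar of grit, 60 mm across, 75 mm high, beside the board, 150 mm or more to its -y side from its centre line. Origin at the centre of its underside, z up.
- tumbler: Bystander: small teal glass tumbler, 60 mm across, 70 mm high, beside the board, 150 mm or more to its +y side from its centre line, nearer the stop than the bowl. Origin at the centre of its underside, z up.
Things that resemble listed ones, but are neither listed nor needed, are in the scene too. Leave any yellow look-alike of the stone alone.

How it is judged (in metres and radians):
On the way:
1. the stone has been tipped over towards the stop and lies flat, abrasive face up (angle between stone's own x axis and vertical above 3.04 rad), for 0.2 s.
At the end, for the whole second after the job is handed in: The stone lies flat on the board (within 0.1 rad) with its abrasive face up, in line with the board within 0.1 rad, wholly on the board's width (centre within 45 mm of its centre line), its end within 4 mm of the stop, at rest (angle between stone's own x axis and vertical above 3.04 rad and x of stone in the frame of board between 0.051 and 0.06 m and y of stone in the frame of board between -0.045 and 0.045 m and z of stone in the frame of board between 0.026 and 0.035 m and angle between the z axis of stone and the x axis of board, either way round below 0.1 rad and linear speed of stone below 0.01 m/s and angular speed of stone below 0.05 rad/s); the robot touches nothing.
It fails at once if the stone is lifted (height (world z) of stone above 0.085 m or (angle between stone's own z axis and vertical above 1.45 rad and height (world z) of stone above 0.046 m)).
It fails at once if the bowl, jar or tumbler is moved more than 30 mm or tipped (distance of any of bowl, jar, tumbler from where it was at the start of the episode above 0.03 m or angle between any of bowl, jar, tumbler's own z axis and vertical above 0.4 rad).
It also fails if it takes over 40 s, if anything falls off the work surface, if the arm or the gripper's body presses on something with over 40 N, if the wrist force passes 120 N, or if a joint passes its speed limit or range.

ROBOT

A 6-joint arm with a two-finger parallel gripper is mounted at the origin on the work surface. World frame = base frame: x ahead of the robot, y to its left, z up, the work surface at z = 0. Lengths are in mm, angles in rad, forces in N, time in s.
With the tool pointing down it reaches from about 350 to 850 mm from the base axis. Payload 8.1 kg.
Tool frame: the origin (TCP) lies midway between the tips of the shut fingers; the grasp point (between the pads) lies 19 mm behind it; z points along the fingers, y is the line along which they close (so a half turn about z gives the same grasp; the last joint's range is limited). The gripper opens to 85 mm and grips with 20 to 120 N. Pads are 22 mm wide; open, the fingers measure 114 mm over their backs; the gripper's body (76 mm by 85 mm) begins 54 mm behind the grasp point. The pads swing forward as they close: fully open they stand 13 mm farther back than shut.
Start: joints at [1.126, 0.13, 1.488, -0, 1.523, -0.085], TCP at [211.231, 561.593, 231.292] pointing down, gripper open.
Joint ranges: [-2.96, 2.96], [-0.89, 2.26], [0.02, 2.5], [-1.34, 4.48], [0, 2.73], [-2.66, 2.66]. Speed limits (rad/s): [2.39, 2.39, 2.79, 3.14, 3.14, 3.14].

INTERFACE

Orientations are given as a rotation vector (axis times angle).
In Python, from rig import sense, snapshot, calibration, hand_in, outline_of gives the robot as it stands.
- The arm moves only by the tool step_arm, never from a script. Its argument "increments" is a list that holds one entry, the list of rows, each a list of 5 numbers: the closure, from -1 (fully open) to 1 (shut), then the shift along the tool's x, y, z normalised to -1 to 1, where 1 is 30 cm, then the turn about the tool's z normalised to -1 to 1, where 1 is pi rad. A call has 1 to 5 rows; each row is the pose to reach, as a shift and turn from the pose commanded when the call began, along the tool's axes at that moment, turning the shorter way round; what a row does not reach only later rows make up. A row lasts 1/8 s, in which the tool goes at most 62.5 mm and 10.7 degrees, less where a joint would pass 70% of its speed; a pose out of reach is approached as far as the arm can. A call with a number of a shift or a turn outside -1 to 1 is refused whole. A call with a gripper value outside its range is refused whole. The fingers move at their own pace and stop on an object; "force" is the grip in N (left out, the last holds). Time passes only in rows, so rows that repeat a pose let the fingers close. It gives the time, the measured TCP pose, the force, the opening and the grip force at its end, in the units of the state.
- sense(): the state, without advancing time (a new reading comes with each control period).
- snapshot(name): name is "scene" or "top" or "wrist"; returns the picture (400x640x3 uint8, red, green, blue); there is no depth.
- calibration(name): a dict with "mtx" (3x3 intrinsics, pixels), "origin" and "rotation" of the camera in the world. Camera axes: x right, y down, z forward; pixel columns grow to the right and rows downward; lengths in mm; the calibration is good to about 2 mm. A picture is of the moment at which its call begins: read the wrist's pose just before it. calibration takes no time and is no camera call; for the wrist camera it gives the pose at the moment of the call.
- hand_in(): hands the job in; it is judged then, once.
Trained networks look in the newest picture that a camera, given by its name, has taken for a name from the list of things; names that differ only in an ending like _2 or _b are one class to them, and where a whole thing is asked for, a point or a joint stands for the part that bears it (a point fixed in the world has none). Each returns a list of dicts, best first, with "conf" (0 to 1); they miss things now and then, are a little off and sometimes report something else, mostly with a low value. They report only what shows in the picture. A call takes as long as a camera call. They do not tell look-alikes from the thing itself.
- outline_of(camera, thing): "mask" (400x640 bool, what is visible of it) and "extent" ([left, top, right, bottom] in pixels, round what is visible of it).
The state is a dict: "time_s": time; "joints": joint angles; "dq": joint speeds; "joint_torque": joint torques, N m; "ee_pos": TCP position; "tool_rot": TCP orientation; "ft_force": force on the tool from outside, world axes, zero at the start; "wrist_torque": the same for the moment, N m; "gripper_width": finger opening in mm; "grasp_force": force on a finger pad.
Only numpy, scipy, OpenCV 4.12 (cv2) and the standard library are available. Lean on these libraries where they do the work, as an engineer would, in place of code of your own. Each camera call takes 0.05 s, during which the arm holds its last target. There are 200 camera calls.

## Working session

There is one attempt and no reset: what is moved stays moved. The work goes in short steps, Python scripts to look and compute and a tool call to move; the robot and the scene stay as the last step left them, time stands still between calls to the robot, and variables do not carry over. Pictures are saved under pics/ and viewed, at most 10 in all, crops included, and the job is handed in when it is done.

Besides the shell and the picture viewer there is one more tool, called after "Call:" as name([rows], argument=value, ...), one row to a line, values as JSON. step_arm: Moves the arm, as the interface text tells. Scaled input: -1 to 1 covers 30 cm each way for a shift and pi rad each way for a turn. Its arguments: {"type":"object","properties":{"increments":{"type":"array"},"force":{"type":"number"}},"required":["increments"]}

```bash
mkdir -p pics; python3 - <<'E'
from rig import *
import cv2,numpy as np
s=sense();print({k:np.round(v,3).tolist() for k,v in s.items()})
for n in ("top","scene"):
    im=snapshot(n);cv2.imwrite(f'pics/{n}0.png',im[:,:,::-1])
    c=calibration(n);print(n,{k:np.round(v,3).tolist() for k,v in c.items()})
    for t in ("stone","board","bowl","jar","tumbler"):
        for o in outline_of(n,t):print(t,round(o['conf'],2),o['extent'],int(o['mask'].sum()))
E
```

```text
{'time_s': 0.0, 'joints': [1.126, 0.131, 1.489, 0.0, 1.523, -0.085], 'dq': [-0.001, 0.001, 0.0, -0.0, -0.0, 0.001], 'joint_torque': [0.003, -56.941, -50.055, 0.0, 0.014, -0.0], 'ee_pos': [210.98, 561.102, 230.247], 'tool_rot': [-0.562, -3.09, 0.003], 'ft_force': [0.141, -0.947, 0.984], 'wrist_torque': [-0.015, 0.029, -0.006], 'grasp_force': 0.0, 'gripper_width': 85.382}
top {'mtx': [[452.973, 0.0, 318.635], [0.0, 452.973, 197.561], [0.0, 0.0, 1.0]], 'origin': [387.28, 4.599, 980.638], 'rotation': [-2.147, 2.151, -0.194]}
stone 0.97 [229.4, 271.4, 260.3, 306.5] 986
stone 0.96 [235.9, 170.2, 278.2, 215.3] 963
stone 0.3 [196.4, 106.6, 235.8, 147.9] 1326
board 0.68 [215.2, 129.2, 357.5, 242.5] 7656
jar 0.79 [304.1, 235.4, 334.5, 268.3] 631
tumbler 0.72 [259.5, 79.1, 288.8, 116.0] 769
tumbler 0.48 [216.4, 126.9, 357.3, 244.9] 7575
scene {'mtx': [[482.763, 0.0, 320.819], [0.0, 482.763, 193.745], [0.0, 0.0, 1.0]], 'origin': [844.796, 411.789, 755.767], 'rotation': [-0.91, -2.644, 0.867]}
stone 0.76 [406.9, 149.7, 459.8, 221.6] 2482
stone 0.73 [323.5, 192.6, 368.5, 272.2] 2399
board 0.82 [224.2, 187.9, 393.4, 305.0] 9823
bowl 0.77 [279.9, 309.0, 340.6, 368.4] 2765
jar 0.74 [333.9, 144.0, 364.7, 188.5] 1210
tumbler 0.88 [204.2, 276.3, 246.0, 325.9] 1540
```

View pics/top0.png

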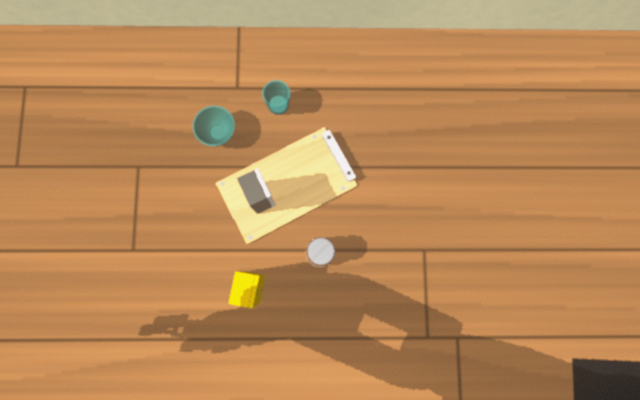

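View pics/scene0.png

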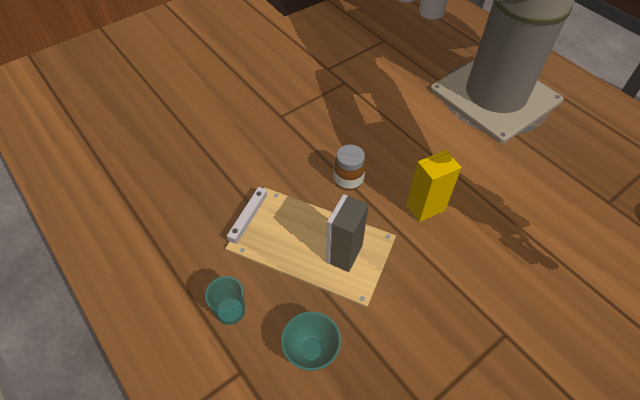

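```bash
cat >h.py <<'E'
from rig import *
import cv2,numpy as np
from scipy.optimize import minimize
from scipy.spatial.transform import Rotation as R
def proj(c,P):
    r=np.array(c['rotation']);Rm=R.from_rotvec(r).as_matrix() if r.shape==(3,) else r
    q=(np.asarray(P)-c['origin'])@Rm
    q=q@np.array(c['mtx']).T
    return q[:,:2]/q[:,2:]
def ray(c,uv,z):
    r=np.array(c['rotation']);Rm=R.from_rotvec(r).as_matrix() if r.shape==(3,) else r
    d=Rm@np.linalg.inv(c['mtx'])@[*uv,1];o=np.array(c['origin']);return o+d*(z-o[2])/d[2]
def box(x,y,a,L,W,z0,z1):
    c,s=np.cos(a),np.sin(a)
    return np.array([[x+c*u*L/2-s*v*W/2,y+s*u*L/2+c*v*W/2,z] for z in(z0,z1) for u in(-1,1) for v in(-1,1)])
def cost(p,dims,views):
    t=0
    for c,m,ig in views:
        h=cv2.convexHull(proj(c,box(*p,*dims)).astype(np.float32))
        im=np.zeros((400,640),np.uint8);cv2.fillConvexPoly(im,np.round(h*16).astype(np.int32),1,shift=4)
        b=im>0;k=~ig;t+=1-(b&m&k).sum()/max(1,((b|m)&k).sum())
    return t
def fit(p0,dims,views):
    best=None
    for da in(0,.15,-.15):
        p=np.array(p0)+[0,0,da]
        for sc in (15,5):
            r=minimize(cost,p,(dims,views),method='Nelder-Mead',options=dict(initial_simplex=np.vstack([p,p+[sc,0,0],p+[0,sc,0],p+[0,0,sc/100]]),xatol=.02,fatol=1e-5));p=r.x
        if best is None or r.fun<best.fun:best=r
    return best
E
cat >m.py <<'E'
from h import *
V={}
for n in("top","scene"):
    snapshot(n);c=calibration(n)
    V[n]=(c,outline_of(n,"board"),outline_of(n,"stone"))
c=V['top'][0]
A,B=ray(c,(232,212),8),ray(c,(341,157),8);C=(A+B)/2;a=np.arctan2(*(B-A)[1::-1])
S0=ray(c,(262,197),40)
print(C,a,S0)
bv=[];sv=[]
for n,(c,b,s) in V.items():
    uv=proj(c,[[S0[0],S0[1],73]])[0]
    st=min(s,key=lambda o:np.hypot(*(np.array([o['extent'][0]+o['extent'][2],o['extent'][1]+o['extent'][3]])/2-uv)))
    ig=cv2.dilate(st['mask'].astype(np.uint8),np.ones((5,5)))>0
    bv.append((c,b[0]['mask'],ig));no=np.zeros((400,640),bool);sv.append((c,st['mask'],no))
for vs in (bv,bv[:1],bv[1:]):
    r=fit((C[0],C[1],a),(270,150,0,8),vs);print('board',r.x.round(3),r.fun)
for vs in (sv,sv[:1],sv[1:]):
    r=fit((S0[0],S0[1],a),(45,60,8,138),vs);print('stone',r.x.round(3),r.fun)
for uv in((320,250),(214,127),(277,97),(244,285)):print(uv,ray(V['top'][0],uv,60).round())
E
python3 m.py
```

```text
[571.99713962  51.84626534   8.        ] -1.0939143045737778 [538.48048093 102.83089624  40.        ]
board [575.526  50.958  -1.079] 0.07975578813492701
board [574.265  52.957  -1.085] 0.026924638073332452
board [576.145  51.939  -1.078] 0.04321439782358483
stone [545.227 109.362  -1.106] 0.148339730497959
stone [542.589 109.215  -1.103] 0.05662188099808063
stone [546.41  108.869  -1.063] 0.046900489396411116
(320, 250) [427. -18.  60.]
(214, 127) [684. 204.  60.]
(277, 97) [751.  72.  60.]
(244, 285) [358. 134.  60.]
```

Call:
step_arm([
  [[0.4,-0.7,-0.43,0,0.23],[0.4,-0.7,-0.43,0,0.23],[0.4,-0.7,-0.43,0,0.23],[0.4,-0.7,-0.43,0,0.23],[0.4,-0.7,-0.43,0,0.23]],
])

```text
time_s: 1.52
ee_pos: [364.8, 364.0, 231.5]
tool_rot: [1.627, 2.686, 0.0]
ft_force: [-0.2, 0.8, -0.2]
gripper_width: 25.3
grasp_force: 0.0
```

```bash
cat >g.py <<'E'
import sys
from h import *
# usage: g.py bx by z : increments to reach the TCP goal given in board axes
BX,BY,A=575,51.5,-1.081
s=sense();p=np.array(s['ee_pos']);Rt=R.from_rotvec(s['tool_rot']).as_matrix()
Rb=R.from_euler('z',A).as_matrix();b=Rb.T@(p-[BX,BY,0])
print('t',s['time_s'],'tcp board',b.round(1),'toolx heading rel -board x',np.round((np.arctan2(Rt[1,0],Rt[0,0])-A-np.pi+np.pi)%(2*np.pi)-np.pi,3),'F',(Rb.T@s['ft_force']).round(1),'w',s['gripper_width'])
if len(sys.argv)>3:
    g=np.array([float(v) for v in sys.argv[1:4]])
    print('inc',(Rt.T@Rb@(g-b)/300).round(3))
E
python3 g.py -140 0 112
```

```text
t 1.525 tcp board [-374.6  -38.5  231.5] toolx heading rel -board x -0.009 F [-0.8  0.2 -0.2] w 25.333028368444207
inc [-0.781  0.135  0.399]
```

Call:
step_arm([
  [[0.4,-0.78,0.135,0.4,0],[0.4,-0.78,0.135,0.4,0],[0.4,-0.78,0.135,0.4,0],[0.4,-0.78,0.135,0.4,0],[0.4,-0.78,0.135,0.4,0]],
])

```text
time_s: 2.15
ee_pos: [507.9, 177.3, 109.0]
tool_rot: [-1.619, -2.69, 0.004]
ft_force: [0.2, -0.2, 0.0]
gripper_width: 25.8
grasp_force: 0.0
```

```bash
python3 g.py -140 0 112; python3 - <<'E'
from h import *
im=np.vstack([snapshot("scene")[100:380,150:500],snapshot("top")[60:320,150:500]])
cv2.imwrite('pics/a.png',im[:,:,::-1])
E
```

```text
t 2.15 tcp board [-1.426e+02 -1.000e-01  1.090e+02] toolx heading rel -board x -0.003 F [0.3 0.1 0. ] w 25.781710555917275
inc [-0.009  0.    -0.01 ]
```

View pics/a.png

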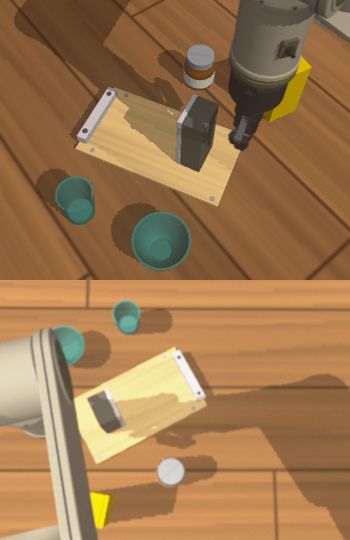

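The picture shows the stone upright at about (197,130) in the upper crop. The fingers are behind its dark face and clear of everything else. I'm pushing now.

Call:
step_arm([
  [[0.4,-0.08,0,-0.005,0],[0.4,-0.12,0,-0.005,0],[0.4,-0.14,0,-0.005,0],[0.4,-0.16,0,-0.005,0],[0.4,-0.18,0,-0.005,0]],
])

```text
time_s: 2.88
ee_pos: [533.2, 132.0, 112.9]
tool_rot: [-1.617, -2.693, -0.001]
ft_force: [-0.5, 1.5, 1.3]
gripper_width: 25.3
grasp_force: 0.7
```

```bash
python3 g.py
```

```text
t 2.875 tcp board [-90.7   1.  112.9] toolx heading rel -board x -0.001 F [-1.5  0.2  1.3] w 25.33899549709421
```

Call:
step_arm([
  [[0.4,-0.02,0,0,0],[0.4,-0.04,0,0,0],[0.4,-0.06,0,0,0],[0.4,-0.08,0,0,0],[0.4,-0.095,0,0,0]],
])

```text
time_s: 3.5
ee_pos: [546.8, 105.9, 112.7]
tool_rot: [1.619, 2.692, -0.0]
ft_force: [1.2, 0.2, -0.5]
gripper_width: 25.6
grasp_force: 0.0
```

```bash
python3 g.py
```

```text
t 3.5 tcp board [-61.3   0.8 112.7] toolx heading rel -board x -0.002 F [ 0.4  1.2 -0.5] w 25.586816890470896
```

Force is gone, so it has probably tipped. I'll back off and look.

Call:
step_arm([
  [[0.4,0.08,0,0,0],[0.4,0.12,0,0,0],[0.4,0.12,0,0,0]],
])

```text
time_s: 3.88
ee_pos: [529.5, 138.8, 112.8]
tool_rot: [1.616, 2.694, -0.0]
ft_force: [-0.2, -0.1, -0.1]
gripper_width: 25.7
grasp_force: 0.0
```

```bash
python3 g.py; cat >m2.py <<'E'
from h import *
import sys
BX,BY,A=575,51.5,-1.081
u=np.array([np.cos(A),np.sin(A)]);no=np.zeros((400,640),bool)
g=np.array([BX,BY])+float(sys.argv[2])*u
sv=[];ims=[]
for n in("scene","top"):
    im=snapshot(n);c=calibration(n);ims.append(im[60:340,150:500]);uv=proj(c,[[*g,30]])[0]
    o=outline_of(n,"stone");o=[q for q in o if np.hypot(*(np.array([q['extent'][0]+q['extent'][2],q['extent'][1]+q['extent'][3]])/2-uv))<40]
    print(n,[(round(q['conf'],2),q['extent']) for q in o])
    if o:sv.append((c,o[0]['mask'],no))
cv2.imwrite(sys.argv[1],np.vstack(ims)[:,:,::-1])
for vs in [sv]+[[v] for v in sv]:
    r=fit((*g,A),(130,60,8,53),vs);d=r.x[:2]-[BX,BY]
    print('stone board x,y,yaw',(d@u).round(1),(d@[-u[1],u[0]]).round(1),(r.x[2]-A).round(3),r.fun)
E
python3 m2.py pics/b.png 22
```

```text
t 3.875 tcp board [-98.4   0.9 112.8] toolx heading rel -board x 0.0 F [ 0.  -0.2 -0.1] w 25.716137318620618
scene [(0.86, [256.9, 193.2, 338.4, 259.3]), (0.47, [225.4, 188.3, 391.8, 303.1])]
top [(0.75, [265.0, 150.2, 333.8, 203.8])]
stone board x,y,yaw 28.1 -3.2 -0.051 0.13787751343017907
stone board x,y,yaw 30.4 -1.8 -0.045 0.060503685503685456
stone board x,y,yaw 27.2 -4.9 -0.034 0.05328071040947213
```

View pics/b.png

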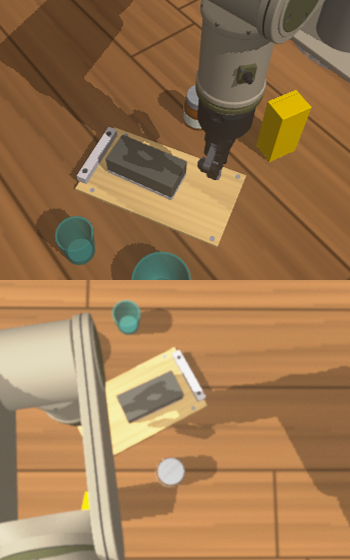

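The stone lies flat with its abrasive face up, at about (145,165) in the upper crop. It is roughly 27 mm short of the stop. I'll lower the fingers and push low.

Call:
step_arm([
  [[0.4,0,-0.01,0.14,0],[0.4,0,-0.01,0.275,0],[0.4,-0.05,-0.01,0.275,0],[0.4,-0.1,-0.01,0.275,0],[0.4,-0.13,-0.01,0.275,0]],
])

```text
time_s: 4.7
ee_pos: [548.1, 101.1, 32.8]
tool_rot: [1.618, 2.689, 0.004]
ft_force: [-0.6, 0.9, 0.2]
gripper_width: 25.5
grasp_force: 0.0
```

```bash
python3 g.py -31 -2 29
```

```text
t 4.7 tcp board [-56.4  -0.4  32.8] toolx heading rel -board x -0.003 F [-1.  -0.1  0.2] w 25.495353576323247
inc [-0.085 -0.005  0.013]
```

Call:
step_arm([
  [[0.4,-0.02,-0.005,0,0],[0.4,-0.04,-0.005,0,0],[0.4,-0.06,-0.005,0,0],[0.4,-0.08,-0.005,0,0],[0.4,-0.09,-0.005,0,0]],
])

```text
time_s: 5.32
ee_pos: [556.8, 78.0, 30.4]
tool_rot: [-1.618, -2.693, -0.001]
ft_force: [-2.6, 3.5, 3.0]
gripper_width: 25.7
grasp_force: 2.5
```

```bash
python3 g.py
```

```text
t 5.325 tcp board [-32.   -3.6  30.4] toolx heading rel -board x -0.001 F [-4.3 -0.7  3. ] w 25.661816894560516
```

Call:
step_arm([
  [[0.4,-0.01,0,0,0],[0.4,-0.017,0,0,0],[0.4,-0.024,0,0,0],[0.4,-0.03,0,0,0]],
])

```text
time_s: 5.82
ee_pos: [560.8, 70.4, 30.4]
tool_rot: [-1.618, -2.692, -0.001]
ft_force: [-6.0, 11.3, 7.8]
gripper_width: 25.5
grasp_force: 6.4
```

```bash
python3 g.py
```

```text
t 5.825 tcp board [-23.3  -3.6  30.4] toolx heading rel -board x -0.001 F [-12.8   0.    7.8] w 25.49104360031078
```

Call:
step_arm([
  [[0.4,-0.004,0,0,0],[0.4,-0.008,0,0,0],[0.4,-0.008,0,0,0]],
])

```text
time_s: 6.2
ee_pos: [560.9, 70.4, 30.4]
tool_rot: [-1.615, -2.69, -0.003]
ft_force: [-10.3, 15.7, 10.3]
gripper_width: 25.6
grasp_force: 9.0
```

```bash
python3 g.py
```

```text
t 6.2 tcp board [-23.3  -3.6  30.4] toolx heading rel -board x -0.001 F [-18.7  -1.7  10.3] w 25.567059054892294
```

The stone doesn't move as the force rises, so it is against the stop. I'll back off and check.

Call:
step_arm([
  [[0.4,0.05,0,0,0],[0.4,0.15,0,0,0],[0.4,0.3,0,-0.2,0],[0.4,0.5,0,-0.4,0],[0.4,0.5,0,-0.4,0]],
])

```text
time_s: 6.82
ee_pos: [492.0, 201.8, 153.1]
tool_rot: [1.616, 2.691, 0.004]
ft_force: [0.3, 0.2, -0.3]
gripper_width: 25.5
grasp_force: 0.0
```

```bash
python3 g.py; python3 m2.py pics/c.png 50; python3 - <<'E'
import cv2
im=cv2.imread('pics/c.png');cv2.imwrite('pics/d.png',cv2.resize(__import__('numpy').hstack([im[100:270,60:260],im[280+50:280+220,60:260]]),None,fx=2,fy=2))
E
```

```text
t 6.825 tcp board [-171.7   -2.5  153.1] toolx heading rel -board x -0.0 F [-0.   0.4 -0.3] w 25.513407990406638
scene [(0.6, [242.0, 192.4, 323.5, 256.1])]
top [(0.87, [273.8, 146.2, 343.1, 197.5])]
stone board x,y,yaw 52.9 -1.4 -0.013 0.12890838922402492
stone board x,y,yaw 54.0 0.1 -0.014 0.03806870937790163
stone board x,y,yaw 51.7 -2.5 0.021 0.06346058502726826
```

View pics/d.png

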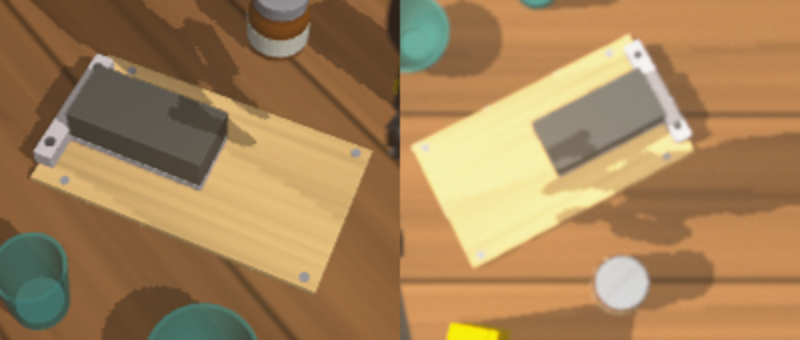

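The stone sits flat and square against the stop, at about (145,115) in the left crop. The arm is clear and nothing else has moved.

```bash
python3 -c "
from rig import *
print(hand_in())"
```

```text
the job is handed in; nothing more can be done
None
```

I tipped the stone over by pushing and slid it to the stop. It lies flat with its abrasive face up, square to within about 0.02 rad. Camera fits put its centre 52–54 mm along the board (51–60 mm needed), it held still under a 19 N push, and the job is handed in, though no verdict came back.

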